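# Hold the market stall's cash box unlocked

## Robot

A 6-joint arm with a two-finger parallel gripper is mounted at the origin on the work surface. World frame = base frame: x ahead of the robot, y to its left, z up, the work surface at z = 0. Lengths are in mm, angles in rad, forces in N, time in s.
With the tool pointing down it reaches from about 400 to 925 mm from the base axis. Payload 12.5 kg.
Tool frame: the origin (TCP) lies midway between the tips of the shut fingers; the grasp point (between the pads) lies 19 mm behind it (env.tcp_to_grasp is the distance from the TCP to the grasp point, in mm); z points along the fingers, y is the line along which they close (so a half turn about z gives the same grasp; the last joint's range is limited). The gripper opens to 95 mm and grips with 3 to 60 N. Pads are 20 mm wide; open, the fingers measure 119 mm over their backs; the gripper's body (75 mm by 180 mm) begins 59 mm behind the grasp point.
Start: joints at [-1.257, 0.491, 1.559, -0, 1.092, -0.106], TCP at [254.76, -570.74, 214.661] pointing down, gripper open.
Joint ranges: [-3.1, 3.1], [-0.84, 2.19], [0.05, 2.79], [-1.13, 4.28], [0.06, 2.93], [-2.69, 2.69]. Speed limits (rad/s): [2.22, 2.22, 2.79, 3.14, 3.14, 3.14].

## Interface

Orientations are given as [roll, pitch, yaw] about the fixed x, y, z axes, in that order (R = Rz(yaw) Ry(pitch) Rx(roll)).
In Python, from cell import env gives the robot as it stands. The module is installed in compiled form; this text tells all that it offers.
- The arm moves only by the tool step_arm, never from a script. Its argument "plan" is a list that holds one entry, the list of rows, each a list of 5 numbers: the shift along the tool's x, y, z in mm, then the turn about the tool's z in degrees, then the opening, from -1 (shut) to 1 (fully open). A call has 1 to 8 rows; each row is the pose to reach, as a shift and turn from the pose commanded when the call began, along the tool's axes at that moment; what a row does not reach only later rows make up. A row lasts 1/12 s, in which the tool goes at most 41.7 mm and 7.16 degrees, less where a joint would pass 70% of its speed; a pose out of reach is approached as far as the arm can. A call with a gripper value outside its range is refused whole. The fingers move at their own pace and stop on an object; the grip force is fixed at half the most. Time passes only in rows, so rows that repeat a pose let the fingers close. It gives the time, the measured TCP pose, the force, the opening and the grip force at its end, in the units of the state.
- env.state(): the state, without advancing time (a new reading comes with each control period).
- env.read_camera(name): name is "side" or "top" or "wrist"; returns the picture (420x560x3 uint8, blue, green, red); there is no depth.
- env.get_calibration(name): a dict with "K" (3x3 intrinsics, pixels), "D" ([k1, k2, p1, p2, k3] as OpenCV has them; the pictures are not rectified), "extrinsics" (4x4, takes a point from world to camera coordinates). Camera axes: x right, y up, looking along -z (the intrinsics and any distortion apply to the point x, -y, -z); pixel columns grow to the right and rows downward; lengths in mm; the calibration is good to about 2 mm. A picture is of the moment at which its call begins: read the wrist's pose just before it. get_calibration takes no time and is no camera call; for the wrist camera it gives the pose at the moment of the call.
- env.job_done(): hands the job in; it is judged then, once.
The state is a dict: "t": time; "joints": joint angles; "qvel": joint speeds; "tau": joint torques, N m; "eef_pos": TCP position; "tcp_rot": TCP orientation; "ft_force": force on the tool from outside, world axes, zero at the start; "moment": the same for the moment, N m; "opening": opening from 0.0 (shut) to 1.0 (fully open); "grip_force": force on a finger pad.
Only numpy, scipy, OpenCV 4.12 (cv2) and the standard library are available. Lean on these libraries where they do the work, as an engineer would, in place of code of your own. Each camera call takes 0.05 s, during which the arm holds its last target. There are 200 camera calls.

## Task

Take the round-headed key out of the wooden key block, put it fully home into the keyhole in the lid of the grey cash box, easing it past the sticky pins (rock it a little along its slot where it sticks) without ever forcing it, and turn it a quarter turn clockwise to its stop. The lock springs back, so finish while still gripping the key and holding it turned; leave the other two keys in the block and do not disturb the goods around.

Things in the scene. Friction and masses are not known exactly. Their poses are not given: they have to be found in the camera images.
- round_key: The key to use: steel blade, black round disc head. Starts upright, head up, in one of the three block slots. Origin: centre of the underside of its steel collar (25 diameter, 4 thick); z up along the key. The collar rests on the block's top (45 mm above table) and later on the lock plate when fully home. The same either way round (half turn about z). About 30 g.
- key_head (a point): Centre of the round key's head, 25 mm above the collar's underside. Black disc 32 diameter, 9 thick along key x (its two flat faces, to be gripped, look along +x and -x), broad along key y. It spans 9 to 41 mm above the collar's underside; a 7 mm neck joins it to the collar.
- key_tip (a point): Lower point of the round key's blade, 29.5 mm below the collar's underside. From the collar down: round stem 6 diameter for 8 mm, then a flat bit 5 thick (key x) and 16 wide (key y) with square shoulders 18 mm below the collar, then a round-ended nose 5 thick and 10 wide down to this point.
- square_key: Other key, same blade and collar but a square black head 30 x 30 x 9; stays in the block. Origin as round_key.
- tee_key: Other key, same blade and collar but a T-shaped black head 36 wide; stays in the block. Origin as round_key.
- key_block: Fixed light-wood block 56 (x) x 170 (y) x 45 tall with three slots 50 mm apart along its y (at -50, 0, +50), each slot 9 x 21, long along block y, 36 deep; which key is in which slot varies. Origin: centre of underside. The keys' axes are parallel to the block's.
- cash_box: Fixed grey steel cash box 150 (x) x 200 (y), lid at 80 mm, with a flat carrying handle 12 mm high on the lid, 75 mm from the keyhole (towards box +x). Origin: centre of underside. Box and block may swap sides of the table.
- keyhole (a point): Keyhole centre at the upper face of the lock plate (aluminium 56 x 56, upper face 86 mm above table), 30 mm from the box centre towards box -x. Axes as the box's, z up. Slot 7.5 wide (x), 23.5 long (y), chamfered: the key enters with its y along the slot's y, and has 3.7 mm of play each way along it. The plate keeps the key from turning until the collar is within about 2 mm of it; once turned the bit is caught below.
- lock_inside (a point): Point 16.5 mm below the keyhole. Two sticky pins (5 mm balls, 5 N friction, no spring) jut in from the +y and -y ends of the slot to 5.3 mm from its middle, 13 and 17 mm below the plate's face. They stop the key's shoulders when the collar is 7.5 and 3.5 mm above the plate. Rocking the key over 3 mm each way along the slot makes its nose push them aside; they stay there.
- lock_plug (a joint): Angle of the lock's plug in rad: 0 as found (slot in line with the plate's slot), grows clockwise seen from above, stop at 1.5 (a quarter turn; at least 1.3 counts). A spring takes it back to 0 when let go; turning needs about 0.05 to 0.15 N m. The key has up to about 0.2 rad of play in it, so the key itself may have to turn about 1.6 rad.
- glue_stick: Bystander: white glue stick, upright cylinder 28 diameter x 90 tall (mm). Origin: centre of underside. Leave it alone.
- tape_roll: Bystander: clear tape roll lying flat, 80 outside diameter, 24 tall (mm). Origin: centre of underside. Leave it alone.
- stapler: Bystander: black and steel stapler, 34 x 130 x 38 tall (mm). Origin: centre of underside. Leave it alone.
- calculator: Bystander: grey pocket calculator, 110 x 75 x 16 (mm). Origin: centre of underside. Leave it alone.
- pen_cup: Bystander: empty grey pen cup, mouth up, 76 rim diameter, 95 tall (mm). Origin: centre of underside. Leave it alone.
- pencil_tin: Bystander: closed aluminium pencil tin, 75 x 190 x 30 tall (mm). Origin: centre of underside. Leave it alone.
- notepad: Bystander: small paper notepad, 105 x 75 x 16 (mm). Origin: centre of underside. Leave it alone.

How it is judged (in metres and radians):
On the way, in this order (a step that is already met when the one before it is completed fails the run):
1. the round key is drawn out of the block (height (world z) of round_key above 0.095 m and contact force between the fingers and round_key above 1 N), for 0.1 s.
2. the round key is fully home in the keyhole, collar on the lock plate, lock not yet turned (horizontal distance between round_key and keyhole below 0.005 m and z of round_key in the frame of keyhole below 0.0035 m and angle between round_key's own z axis and vertical below 0.12 rad and value of joint lock_plug below 0.5 rad), for 0.05 s.
At the end, for the whole second after the job is handed in: The round key stands in the lock, collar within 3.5 mm of the plate and within 5 mm of the keyhole's centre, tilted less than 7 degrees; the plug is turned at least 1.3 rad of its 1.5 and the fingers still hold the key with over 2 N; the other keys sit in the block (horizontal distance between round_key and keyhole below 0.005 m and z of round_key in the frame of keyhole below 0.0035 m and angle between round_key's own z axis and vertical below 0.12 rad and value of joint lock_plug above 1.3 rad and contact force between the fingers and round_key above 2 N and z of each of square_key, tee_key in the frame of key_block below 0.052 m and distance between each of square_key, tee_key and key_block below 0.08 m); the arm keeps its last pose, push and grip.
It fails at once if the key is rammed into the lock with more than 60 N (contact force between round_key and cash_box above 60 N and value of joint lock_plug below 0.15 rad).
It fails at once if another key is moved by more than 15 mm (distance of any of square_key, tee_key from where it was at the start of the episode above 0.015 m).
It fails at once if goods standing around are pushed more than 30 mm (distance of any of glue_stick, tape_roll, stapler, calculator, pen_cup, pencil_tin, notepad from where it was at the start of the episode above 0.03 m).
It also fails if it takes over 53 s, if anything falls off the work surface, if the arm or the gripper's body presses on something with over 40 N, if the wrist force passes 120 N, or if a joint passes its speed limit or range.

## Working session

There is one attempt and no reset: what is moved stays moved. The work goes in short steps, Python scripts to look and compute and a tool call to move; the robot and the scene stay as the last step left them, time stands still between calls to the robot, and variables do not carry over. Pictures are saved under pics/ and viewed, at most 10 in all, crops included, and the job is handed in when it is done.

Besides the shell and the picture viewer there is one more tool, called after "Request:" as name(argument=value, ...), one argument or row to a line, values as JSON. step_arm: Moves the arm, as the interface text tells. Its arguments: {"type":"object","properties":{"plan":{"type":"array"}},"required":["plan"]}

```bash
mkdir -p pics
cat > h.py <<'E'
from cell import env
import numpy as np, cv2
def proj(name,P,cal=None):
    c=cal or env.get_calibration(name); E=np.array(c["extrinsics"]); P=np.atleast_2d(P)
    q=P@E[:3,:3].T+E[:3,3]; q=q*[1,-1,-1]
    return cv2.projectPoints(q.reshape(-1,1,3),np.zeros(3),np.zeros(3),np.array(c["K"]),np.array(c["D"],float))[0].reshape(-1,2)
def ray(name,uv,cal=None):
    c=cal or env.get_calibration(name); E=np.array(c["extrinsics"])
    n=cv2.undistortPoints(np.array([[uv]],float),np.array(c["K"]),np.array(c["D"],float))[0,0]
    d=E[:3,:3].T@np.array([n[0],-n[1],-1]); o=-E[:3,:3].T@E[:3,3]
    return o,d/np.linalg.norm(d)
def atz(name,uv,z,cal=None):
    o,d=ray(name,uv,cal); return o+d*(z-o[2])/d[2]
def tri(obs):
    A=np.zeros((3,3));b=np.zeros(3);
    for n,uv,c in obs:
        o,d=ray(n,uv,c); M=np.eye(3)-np.outer(d,d); A+=M; b+=M@o
    p=np.linalg.solve(A,b); return p
E
python3 - <<'E'
from h import *
print(env.state())
for n in("top","side"):
    cv2.imwrite(f"pics/{n}0.png",cv2.resize(env.read_camera(n),(800,600),interpolation=cv2.INTER_CUBIC))
    o,d=ray(n,(280,210)); print(n,o,d)
E
```

```text
{'t': 0.0, 'joints': array([-1.25658356e+00,  4.91607673e-01,  1.55943643e+00, -1.41109043e-05,
        1.09168166e+00, -1.05594986e-01]), 'qvel': array([ 0.0012696 , -0.00053448,  0.00023981,  0.00027948, -0.0007296 ,
       -0.00126906]), 'tau': array([ 1.35506518e-03, -6.12646079e+01, -2.58183628e+01,  6.92707859e-02,
        4.80616477e-02, -8.45366981e-05]), 'eef_pos': array([ 254.68889961, -570.49841527,  214.03633397]), 'tcp_rot': array([-3.14046454e+00, -1.06983237e-04,  4.19814199e-01]), 'ft_force': array([-0.98460141,  0.09880207, -0.05068105]), 'moment': array([-0.0304259 ,  0.04169138, -0.01876875]), 'grip_force': 0.0, 'opening': 1.0023452714811178}
top [ 456.64871463  -15.9812319  1294.06902984] [ 0.06565663  0.00491266 -0.99783018]
side [ 128.95002037  676.07012533 1079.40831388] [ 0.36027652 -0.52411894 -0.77168658]
```

View pics/top0.png

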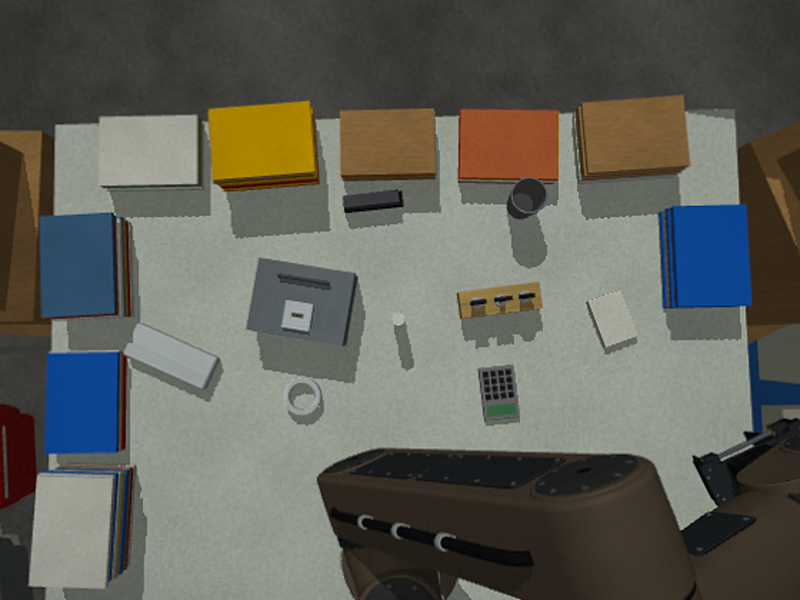

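View pics/side0.png

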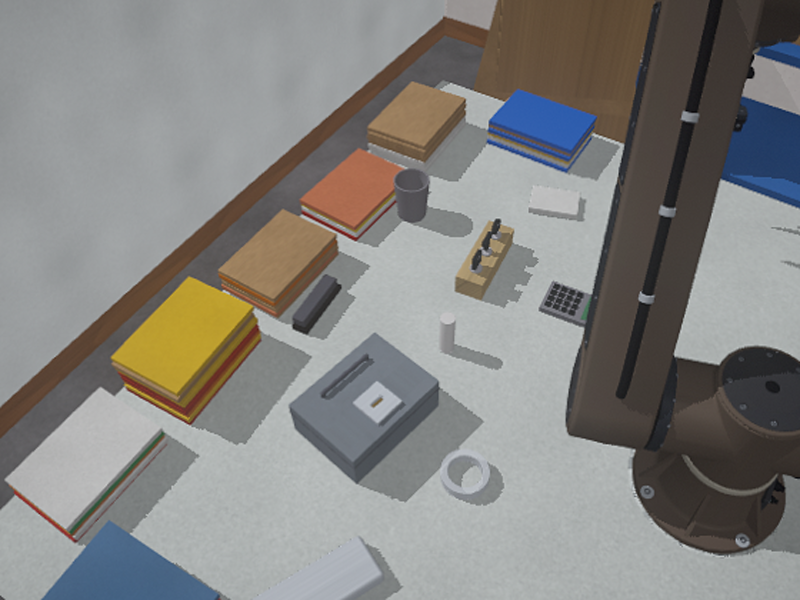

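The top view shows the block at about (500,300) with three keys. The box is at about (302,300), with the keyhole at (297,315) on the white plate. The glue stick (398,318) stands between them, and the pen cup is at (527,198). The side view confirms this: keys at (477,260), (487,243), (497,228).

Run:
```python
from h import *
f=.7
for nm,uv,z in [("block c",(500,300),45),("blkL",(457,293),45),("blkR",(540,283),45),("keyhole",(297,315),86),("boxTL",(262,259),80),("boxTR",(357,273),80),("glue",(398,318),90),("cup",(527,198),95)]:
    print(nm,atz("top",(uv[0]*f,uv[1]*f),z).round(1))
st=env.state(); c=env.get_calibration("wrist"); print(np.array(c["K"]),c["D"])
o,d=ray("wrist",(280,210),c); print(o,d)
from scipy.spatial.transform import Rotation as R
T=R.from_euler("xyz",st["tcp_rot"]).as_matrix(); print((T.T@(o-st["eef_pos"])).round(1),(T.T@d).round(3)); print(T.round(3))
t=env.read_camera("top"); a=t[185:250,310:390]; b=t[175:265,165:255]
cv2.imwrite("pics/crop.png",np.hstack([cv2.resize(a,(400,400*65//80+75),interpolation=3),cv2.resize(b,(400,400),interpolation=3)]))
```

```text
block c [ 534.8 -218.7   45. ]
blkL [ 551.2 -129.4   45. ]
blkR [ 568.8 -303.    45. ]
keyhole [509.7 199.3  86. ]
boxTL [626.2 271.4  80. ]
boxTR [593.5  76.8  80. ]
glue [499.6  -5.3  90. ]
cup [ 737.5 -271.    95. ]
[[364.38594566   0.         277.90604547]
 [  0.         364.38594566 207.30490692]
 [  0.           0.           1.        ]] [-0.0236471  0.         0.         0.         0.       ]
[ 318.30653781 -542.70037205  384.93994676] [-0.2311963  -0.10692121 -0.96701403]
[  69.5    0.4 -170.8] [-0.255  0.004  0.967]
[[ 0.913  0.408 -0.   ]
 [ 0.408 -0.913  0.001]
 [ 0.    -0.001 -1.   ]]
```

View pics/crop.png

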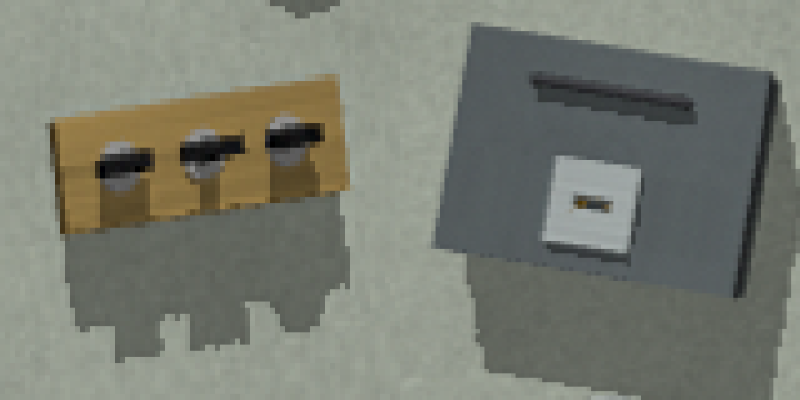

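Request:
step_arm(
  plan=[
    [[400,-210,0,-72,1],[400,-210,0,-72,1],[400,-210,0,-72,1],[400,-210,0,-72,1],[400,-210,0,-72,1],[400,-210,0,-72,1],[400,-210,0,-72,1],[400,-210,0,-72,1]],
  ],
)

```text
t: 0.82
eef_pos: [462.0, -307.1, 214.6]
tcp_rot: [-3.142, 0.0, 1.426]
ft_force: [1.3, -1.4, -0.2]
opening: 1.0
grip_force: 0.0
```

The crop shows a rounded shadow under the right-hand head, a narrow-stem (tee) shadow in the middle and a square one on the left. So the round key is in the right-hand slot (-y end). The keyhole lies about (592,203) in this crop.

```bash
cat >> h.py <<'E'
import pickle
def snap(tag):
    c=env.get_calibration("wrist"); s=env.state(); im=env.read_camera("wrist")
    pickle.dump((c,s),open(f"{tag}.pkl","wb")); cv2.imwrite(f"{tag}_raw.png",im); return im
E
python3 -c "
from h import *
snap('w1')"
```

Request:
step_arm(
  plan=[
    [[55,65,0,-14.5,1],[55,65,0,-14.5,1],[55,65,40,-14.5,1],[55,65,40,-14.5,1],[55,65,40,-14.5,1],[55,65,40,-14.5,1]],
  ],
)

```text
t: 1.37
eef_pos: [533.1, -265.0, 175.5]
tcp_rot: [-3.141, -0.0, 1.671]
ft_force: [0.6, 0.2, 0.5]
opening: 0.999
grip_force: 0.0
```

```bash
python3 -c "
from h import *
im=snap('w2'); s=env.state(); print(s['eef_pos'],s['tcp_rot'],s['qvel'])
p=[537,-264,70]; print(proj('wrist',p)); c1=pickle.load(open('w1.pkl','rb'))[0]; print(proj('wrist',p,c1))
a=cv2.imread('w1_raw.png')
cv2.imwrite('pics/w12.png',np.hstack([cv2.resize(a,(400,300)),cv2.resize(im,(400,300))]))"
```

```text
[ 533.28911763 -265.35009675  176.02729632] [3.14080458e+00 8.17568332e-04 1.67089185e+00] [-0.0037333  -0.00972608 -0.00233821 -0.00065154 -0.00797708 -0.00151443]
[[282.64662521 204.26720196]]
[[357.7558584  133.57281042]]
```

View pics/w12.png

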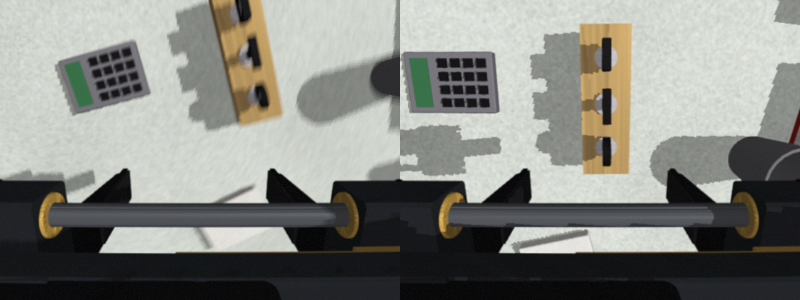

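Both wrist views show the three keys in the block. In the right view (w2) the round key is nearest the gripper at (607,151), with the tee and square keys above it, and the block lies parallel to the image columns.

```bash
python3 -c "
from h import *
a=cv2.imread('w1_raw.png')[100:180,310:400]; b=cv2.imread('w2_raw.png')[165:255,240:340]
cv2.imwrite('pics/w12c.png',np.hstack([cv2.resize(a,(405,360),interpolation=2),cv2.resize(b,(390,360),interpolation=2)]))
# edges of block in w2
g=cv2.imread('w2_raw.png'); h=cv2.cvtColor(g,cv2.COLOR_BGR2HSV)
for v in (40,60,110,130,165,180,230): 
  r=np.where((h[v,:,1]>80)&(h[v,:,2]>90))[0]; r=r[(r>230)&(r<340)]; print(v,r.min(),r.max())
"
```

```text
40 252 323
60 252 323
110 253 322
130 254 321
165 255 321
180 255 320
230 256 319
```

View pics/w12c.png

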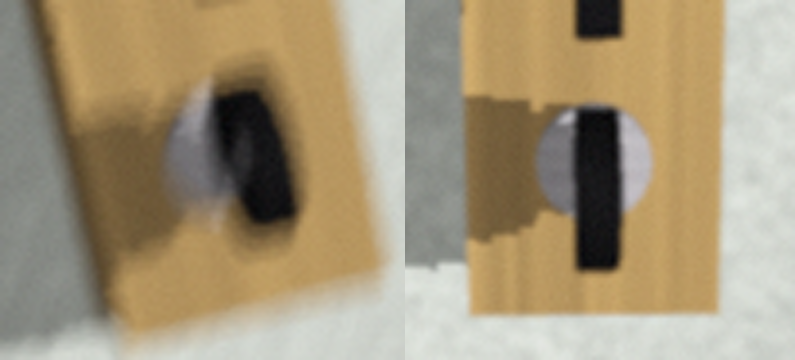

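In the right crop (w2) the collar is centred at about (595,162), which is raw (288.7,205.5). The head is at about (597,189), raw (289.4,212.3). In the blurred left crop (w1) the head is at about (255,155), raw (367,134).

```bash
python3 -c "
from h import *
c1,s1=pickle.load(open('w1.pkl','rb'));c2,s2=pickle.load(open('w2.pkl','rb'))
print(s1['qvel'])
print('w1w2',tri([('wrist',(366.7,134.4),c1),('wrist',(289.4,212.3),c2)]))
print('w2top',tri([('top',(368.6,206.6),None),('wrist',(289.4,212.3),c2)]))
print('collar@49',atz('wrist',(288.7,205.5),49,c2),'head@70',atz('wrist',(289.4,212.3),70,c2))
for v in(60,205): print(atz('wrist',(287.5,v),45,c2))
print(env.state()['eef_pos'])
# keyhole from top: crop (592,203)
print('kh',atz('top',(165+192/400*90,175+203/400*90),86))
"
```

```text
[ 9.09427696e-01  3.76547096e-02 -6.28749653e-02 -9.12581446e-05
  2.08449086e-02 -5.87926632e-01]
w1w2 [ 541.33107597 -264.83689538   85.67898267]
w2top [ 542.16680817 -268.34187708   73.76691791]
collar@49 [ 542.6624849  -269.12434782   49.        ] head@70 [ 542.65596888 -269.39894274   70.        ]
[ 529.57340136 -154.44404707   45.        ]
[ 541.81580542 -269.7689357    45.        ]
[ 533.28911763 -265.35009675  176.02729632]
kh [509.16581573 198.45596031  86.        ]
```

Request:
step_arm(
  plan=[
    [[-4.8,8.8,30,-0.3,1],[-4.8,8.8,60,-0.3,1],[-4.8,8.8,90,-0.3,1],[-4.8,8.8,115,-0.3,0.6],[-4.8,8.8,123,-0.3,0.4],[-4.8,8.8,123,-0.3,0.4],[-4.8,8.8,123,-0.3,0.4]],
  ],
)

```text
t: 2.0
eef_pos: [543.2, -269.2, 53.2]
tcp_rot: [3.14, 0.001, 1.677]
ft_force: [-0.2, 1.4, 1.0]
opening: 0.777
grip_force: 0.0
```

```bash
python3 -c "
from h import *
im=snap('w3'); s=env.state(); print(s['eef_pos'],s['tcp_rot'],s['opening'])
cv2.imwrite('pics/w3.png',im)"
```

```text
[ 543.50999392 -269.1616908    53.65795409] [3.13954774e+00 1.73224828e-03 1.67735412e+00] 0.7432551297023816
```

View pics/w3.png

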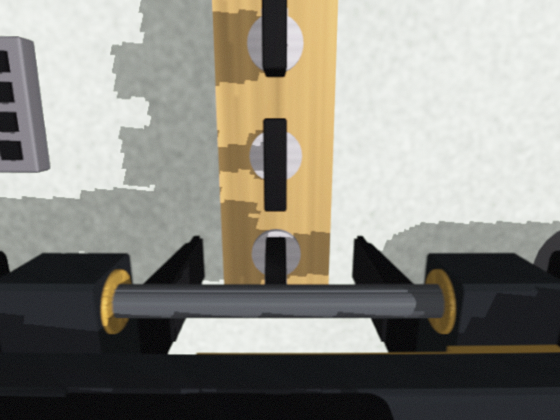

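The round key's head (column 276) lies midway between the fingers (204 and 354), so I close.

Request:
step_arm(
  plan=[
    [[0,0,0,0,-1],[0,0,0,0,-1],[0,0,0,0,-1],[0,0,0,0,-1],[0,0,0,0,-1],[0,0,0,0,-1],[0,0,0,0,-1],[0,0,0,0,-1]],
  ],
)

```text
t: 2.72
eef_pos: [542.9, -268.2, 51.6]
tcp_rot: [-3.142, 0.0, 1.678]
ft_force: [-0.1, -0.5, -0.3]
opening: 0.198
grip_force: 0.0
```

Request:
step_arm(
  plan=[
    [[0,0,0,0,-1],[0,0,0,0,-1],[0,0,0,0,-1],[0,0,0,0,-1],[0,0,0,0,-1],[0,0,0,0,-1],[0,0,0,0,-1],[0,0,0,0,-1]],
  ],
)

```text
t: 3.38
eef_pos: [542.9, -268.2, 51.6]
tcp_rot: [-3.142, 0.0, 1.678]
ft_force: [0.6, 0.0, -0.3]
opening: 0.091
grip_force: 30.0
```

Request:
step_arm(
  plan=[
    [[0,0,-20,0,-1],[0,0,-50,0,-1],[0,0,-90,0,-1],[0,0,-130,0,-1],[0,0,-145,0,-1],[0,0,-145,0,-1]],
  ],
)

```text
t: 3.88
eef_pos: [544.2, -269.0, 201.0]
tcp_rot: [3.136, 0.005, 1.678]
ft_force: [-0.2, 0.1, 0.1]
opening: 0.089
grip_force: 30.0
```

Request:
step_arm(
  plan=[
    [[405,10,0,15.5,-1],[405,10,0,15.5,-1],[405,10,0,15.5,-1],[405,10,0,15.5,-1],[405,10,0,15.5,-1],[405,10,0,15.5,-1],[405,10,0,15.5,-1],[405,10,0,15.5,-1]],
  ],
)

```text
t: 4.55
eef_pos: [514.4, 65.1, 195.6]
tcp_rot: [-3.14, 0.0, 1.407]
ft_force: [0.6, -0.4, -1.3]
opening: 0.092
grip_force: 30.0
```

Request:
step_arm(
  plan=[
    [[65,-14,0,0,-1],[65,-14,0,0,-1],[65,-14,0,0,-1],[65,-14,0,0,-1],[65,-14,0,0,-1],[65,-14,0,0,-1]],
  ],
)

```text
t: 5.05
eef_pos: [512.2, 128.6, 196.1]
tcp_rot: [-3.141, 0.0, 1.406]
ft_force: [-0.3, -0.2, -0.3]
opening: 0.094
grip_force: 30.0
```

```bash
python3 -c "
from h import *
im=snap('w4'); s=env.state(); print(s['eef_pos'],s['tcp_rot'],s['qvel'])
print(proj('wrist',[509,198.5,86]))
cv2.imwrite('pics/w4.png',im)"
```

```text
[512.24946356 128.52378316 196.2671757 ] [-3.14108753e+00  3.40209740e-04  1.40606979e+00] [-0.00064134 -0.00260852 -0.00166078  0.00116635  0.00104954  0.0033489 ]
[[258.22031398 115.5018138 ]]
```

View pics/w4.png

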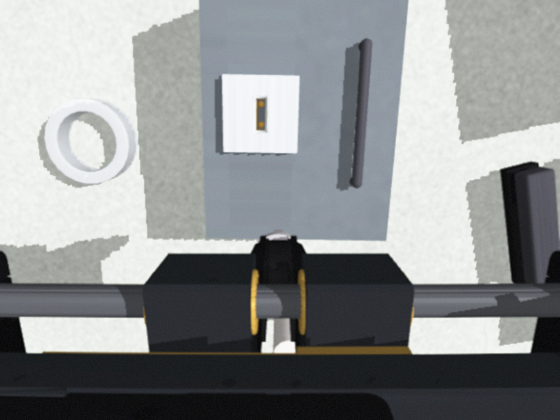

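The plate spans (221,74) to (299,154), with the slot at about (261,114), and the handle is to its right. The held key's steel collar peeks out at (277,237). I'll refine both.

```bash
cat > m.py <<'E'
from h import *
import sys
def plate(tag,uv0):
    im=cv2.imread(tag+'_raw.png'); c,s=pickle.load(open(tag+'.pkl','rb'))
    big=cv2.resize(im,None,fx=4,fy=4,interpolation=cv2.INTER_CUBIC); g=cv2.cvtColor(big,6)
    hs=cv2.cvtColor(big,cv2.COLOR_BGR2HSV)
    m=((g>185)).astype(np.uint8)
    n,l,st,ce=cv2.connectedComponentsWithStats(m)
    best=[i for i in range(1,n) if st[i][4]>4000 and st[i][0]<uv0[0]*4<st[i][0]+st[i][2] and st[i][1]<uv0[1]*4<st[i][1]+st[i][3] and st[i][2]<600]
    i=best[0]; cn=max(cv2.findContours((l==i).astype(np.uint8),0,1)[0],key=cv2.contourArea)
    r=cv2.minAreaRect(cn); bx=(cv2.boxPoints(r)+.5)/4-.5
    x,y,w,h=cv2.boundingRect(cn)
    inner=np.zeros_like(m); cv2.drawContours(inner,[cn],-1,1,-1); inner=cv2.erode(inner,np.ones((25,25)))
    hole=(inner>0)&(g<150); ys,xs=np.where(hole); hr=cv2.minAreaRect(np.stack([xs,ys],1).astype(np.float32))
    uvh=((np.array(hr[0])+.5)/4-.5)
    P=[atz('wrist',b,86,c)[:2] for b in bx]
    print(tag,'plate ctr',np.mean(P,0).round(2),'sides',[np.linalg.norm(P[k]-P[k-1]).round(1) for k in range(4)],'ang',[np.degrees(np.arctan2(*(P[k]-P[k-1])[::-1])).round(2) for k in range(4)])
    print('hole uv',uvh,hr[1:],atz('wrist',uvh,86,c).round(2)); return uvh,c,bx.mean(0)
E
python3 -c "
from m import *
plate('w4',(240,114))
im=cv2.imread('w4_raw.png'); 
a=im[215:275,235:325]; b=im[80:150,215:305]
cv2.imwrite('pics/w4c.png',np.hstack([cv2.resize(a,None,fx=4.4,fy=4.4,interpolation=2)[:260],cv2.resize(b,None,fx=4.4,fy=4.4,interpolation=2)[:260]]))
c,s=pickle.load(open('w4.pkl','rb'))
from scipy.spatial.transform import Rotation as R
T=R.from_euler('xyz',s['tcp_rot']).as_matrix()
# predicted collar outline if key centred on TCP, collar top 2.6 mm below TCP(+z)
for dz in(2.6,6.6):
  print(dz,[proj('wrist',s['eef_pos']+T@np.array([12.5*np.cos(a),12.5*np.sin(a),dz]),c).round(1).tolist() for a in (0,.6,-.6)])
"
```

```text
w4 plate ctr [510.07 199.5 ] sides [np.float64(59.7), np.float64(57.1), np.float64(56.8), np.float64(57.1)] ang [np.float64(169.17), np.float64(77.02), np.float64(-10.81), np.float64(-100.1)]
hole uv [260.87496948 113.875     ] ((37.99999237060547, 127.99998474121094), 0.0) [511.03 199.43  86.  ]
2.6 [[[277.6, 231.5]], [[291.7, 235.6]], [[263.5, 235.7]]]
6.6 [[[277.6, 229.1]], [[291.4, 233.1]], [[263.8, 233.1]]]
```

View pics/w4c.png

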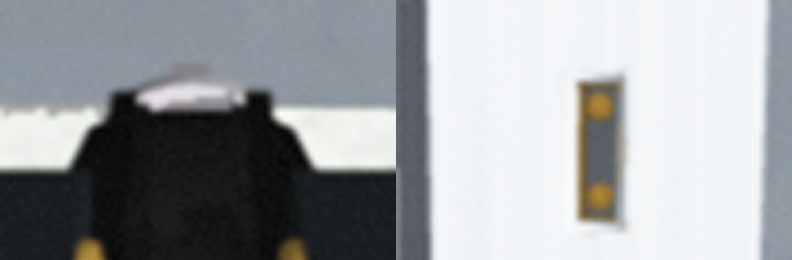

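The slot with its brass pins is centred at crop (601,152), raw (261.6,114.5). The collar arc peaks at crop (190,80), so the key sits about 1.5 mm behind the TCP along tool x. I'll move closer for a second view.

Request:
step_arm(
  plan=[
    [[38,-12,15,1,-1],[38,-12,15,1,-1],[38,-12,15,1,-1],[38,-12,15,1,-1],[38,-12,15,1,-1]],
  ],
)

```text
t: 5.52
eef_pos: [506.9, 168.1, 181.8]
tcp_rot: [3.141, 0.0, 1.389]
ft_force: [1.0, -0.5, 0.4]
opening: 0.093
grip_force: 30.0
```

```bash
python3 -c "
from m import *
im=snap('w5'); s=env.state(); print(s['eef_pos'],s['tcp_rot'],s['qvel'].round(3))
c,_=pickle.load(open('w5.pkl','rb')); c4,_=pickle.load(open('w4.pkl','rb'))
p=proj('wrist',[511.2,199.2,86],c)[0]; print(p)
try: plate('w5',p-[20,0])
except Exception as e: print(e)
u,v=int(p[0]),int(p[1])
b=im[v-50:v+50,u-65:u+65]; cv2.imwrite('pics/w5c.png',cv2.resize(b,None,fx=6,fy=6,interpolation=2)); print(u,v)
"
```

```text
[506.87632234 168.13323269 181.90242515] [3.14108002e+00 1.87218513e-05 1.38904829e+00] [ 0.001 -0.    -0.001  0.    -0.     0.004]
[275.91378786 167.61633205]
w5 plate ctr [510.4  199.08] sides [np.float64(57.1), np.float64(56.6), np.float64(57.1), np.float64(59.6)] ang [np.float64(77.94), np.float64(-10.45), np.float64(-99.06), np.float64(169.56)]
hole uv [275.5   167.125] ((124.0, 39.0), 90.0) [510.97 199.61  86.  ]
275 167
```

View pics/w5c.png

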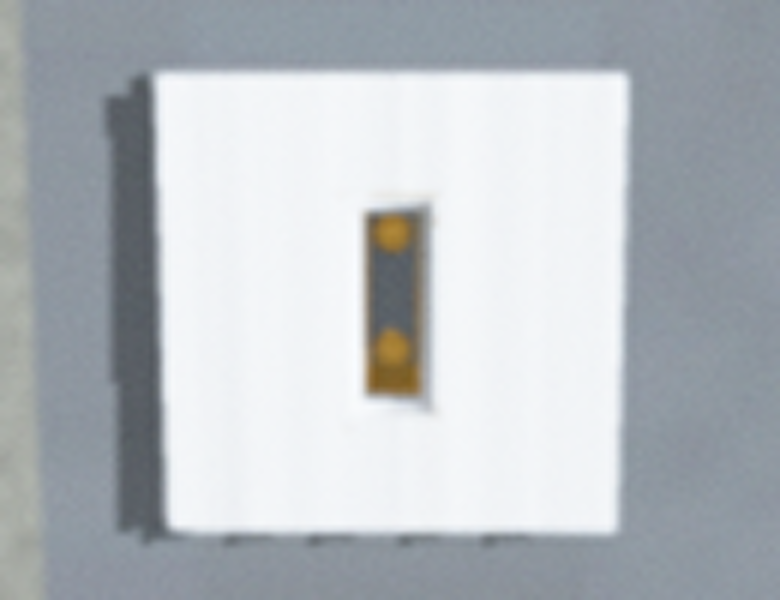

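The second view shows the plate at crop (155,72) to (629,532) and square to the image. The slot is at its centre, about (393,305), raw (275,167.5).

```bash
python3 -c "
from m import *
c5,s=pickle.load(open('w5.pkl','rb')); c4,_=pickle.load(open('w4.pkl','rb'))
print(tri([('wrist',(261.3,114.2),c4),('wrist',(275.0,167.5),c5)]))
p=atz('wrist',(275.,167.5),86,c5); print(p, atz('wrist',(261.3,114.2),86,c4))
cs=[atz('wrist',(210+a/6-.4,117+b/6-.4),86,c5)[:2] for a,b in((155,72),(629,72),(617,532),(168,532))]
print(np.mean(cs,0),[np.degrees(np.arctan2(*(cs[i]-cs[j])[::-1])) for i,j in((1,0),(2,3),(0,3),(1,2))])
from scipy.spatial.transform import Rotation as R
T=R.from_euler('xyz',s['tcp_rot']).as_matrix(); print('tool delta',T.T@(p-s['eef_pos']))
"
```

```text
[510.84343597 199.13512114  83.81367288]
[510.55527659 199.40621542  86.        ] [511.30393804 199.14392631  86.        ]
[510.4818787  199.12642888] [np.float64(-10.452285973293314), np.float64(-10.443453949835723), np.float64(79.59237750574061), np.float64(79.412501032756)]
tool delta [31.42987152 -2.04291482 95.83916092]
```

Request:
step_arm(
  plan=[
    [[33,-2,0,0,-1],[33,-2,30,0,-1],[33,-2,50,0,-1],[33,-2,56,0,-1],[33,-2,56,0,-1],[33,-2,56,0,-1]],
  ],
)

```text
t: 6.07
eef_pos: [511.0, 201.4, 126.3]
tcp_rot: [3.141, -0.0, 1.389]
ft_force: [-0.4, 0.1, -0.1]
opening: 0.097
grip_force: 30.0
```

Request:
step_arm(
  plan=[
    [[0,0,3,0,-1],[0,0,6,0,-1],[0,0,9,0,-1],[0,0,11,0,-1],[0,0,13,0,-1],[0,0,13,0,-1]],
  ],
)

```text
t: 6.57
eef_pos: [510.4, 201.9, 112.3]
tcp_rot: [-3.141, 0.0, 1.39]
ft_force: [0.6, 0.1, -0.3]
opening: 0.095
grip_force: 30.0
```

Request:
step_arm(
  plan=[
    [[0,0,1.5,0,-1],[0,0,3,0,-1],[0,0,4.5,0,-1],[0,0,6,0,-1],[0,0,7,0,-1],[0,0,7,0,-1]],
  ],
)

```text
t: 7.07
eef_pos: [510.2, 201.5, 105.2]
tcp_rot: [-3.141, 0.001, 1.39]
ft_force: [-0.4, -4.6, -1.9]
opening: 0.096
grip_force: 30.0
```

Request:
step_arm(
  plan=[
    [[0,0,1,0,-1],[0,0,2,0,-1],[0,0,3,0,-1],[0,0,4,0,-1],[0,0,4,0,-1]],
  ],
)

```text
t: 7.48
eef_pos: [510.3, 201.7, 101.3]
tcp_rot: [-3.141, 0.0, 1.39]
ft_force: [-0.9, -4.7, -2.2]
opening: 0.093
grip_force: 30.0
```

Request:
step_arm(
  plan=[
    [[-1,0,0,0,-1],[-2,0,0,0,-1],[-3,0,0,0,-1],[-3,0,0,0,-1]],
  ],
)

```text
t: 7.82
eef_pos: [510.2, 199.3, 101.8]
tcp_rot: [3.141, -0.001, 1.39]
ft_force: [-0.7, 3.2, -0.1]
opening: 0.091
grip_force: 30.0
```

Request:
step_arm(
  plan=[
    [[-1,0,0,0,-1],[-2,0,0,0,-1],[-2,0,0,0,-1]],
  ],
)

```text
t: 8.07
eef_pos: [509.9, 197.3, 101.8]
tcp_rot: [3.141, -0.001, 1.39]
ft_force: [1.8, 5.0, -0.6]
opening: 0.088
grip_force: 30.0
```

Request:
step_arm(
  plan=[
    [[-1,0,0,0,-1],[-1,0,0,0,-1]],
  ],
)

```text
t: 8.23
eef_pos: [509.7, 196.2, 101.7]
tcp_rot: [3.141, -0.001, 1.39]
ft_force: [0.9, 4.6, -0.8]
opening: 0.091
grip_force: 30.0
```

Request:
step_arm(
  plan=[
    [[-1,0,0,0,-1],[-1,0,0,0,-1]],
  ],
)

```text
t: 8.4
eef_pos: [509.6, 195.7, 101.8]
tcp_rot: [3.141, -0.001, 1.39]
ft_force: [1.8, 8.2, -0.8]
opening: 0.092
grip_force: 30.0
```

Request:
step_arm(
  plan=[
    [[1,0,0,0,-1],[2,0,0,0,-1],[3,0,0,0,-1],[4,0,0,0,-1],[5,0,0,0,-1],[6,0,0,0,-1],[7,0,0,0,-1],[7,0,0,0,-1]],
  ],
)

```text
t: 9.07
eef_pos: [510.4, 201.6, 101.5]
tcp_rot: [-3.141, 0.001, 1.39]
ft_force: [0.3, -3.3, 0.9]
opening: 0.092
grip_force: 30.0
```

Request:
step_arm(
  plan=[
    [[0.7,0,0,0,-1],[0.7,0,0,0,-1]],
  ],
)

```text
t: 9.23
eef_pos: [510.5, 202.3, 101.5]
tcp_rot: [-3.141, 0.001, 1.39]
ft_force: [-0.2, -5.1, -0.1]
opening: 0.094
grip_force: 30.0
```

Request:
step_arm(
  plan=[
    [[0.7,0,0,0,-1],[1.0,0,0,0,-1],[1.0,0,0,0,-1]],
  ],
)

```text
t: 9.48
eef_pos: [510.7, 203.4, 101.5]
tcp_rot: [-3.141, 0.0, 1.39]
ft_force: [-0.0, -5.1, 0.1]
opening: 0.095
grip_force: 30.0
```

Request:
step_arm(
  plan=[
    [[0.7,0,0,0,-1],[0.7,0,0,0,-1]],
  ],
)

```text
t: 9.65
eef_pos: [510.8, 203.7, 101.6]
tcp_rot: [-3.141, 0.001, 1.39]
ft_force: [-0.4, -7.6, 0.7]
opening: 0.096
grip_force: 30.0
```

Request:
step_arm(
  plan=[
    [[-2,0,0,0,-1],[-4,0,0,0,-1],[-4,0,0,0,-1],[-4,0,1,0,-1],[-4,0,2,0,-1],[-4,0,3,0,-1],[-4,0,3,0,-1]],
  ],
)

```text
t: 10.23
eef_pos: [510.2, 200.4, 98.4]
tcp_rot: [-3.141, 0.0, 1.39]
ft_force: [-0.9, -0.1, -0.7]
opening: 0.094
grip_force: 30.0
```

Request:
step_arm(
  plan=[
    [[0,0,0.7,0,-1],[0,0,1.5,0,-1],[0,0,1.5,0,-1]],
  ],
)

```text
t: 10.48
eef_pos: [510.1, 200.3, 96.9]
tcp_rot: [-3.141, 0.0, 1.39]
ft_force: [0.3, -0.5, -1.3]
opening: 0.091
grip_force: 30.0
```

Request:
step_arm(
  plan=[
    [[0,0,0.7,0,-1],[0,0,1.4,0,-1],[0,0,1.4,0,-1]],
  ],
)

```text
t: 10.73
eef_pos: [510.2, 200.3, 95.6]
tcp_rot: [-3.141, 0.0, 1.39]
ft_force: [1.0, 0.1, -0.2]
opening: 0.091
grip_force: 30.0
```

Request:
step_arm(
  plan=[
    [[0,0,0.7,0,-1],[0,0,1.4,0,-1],[0,0,1.4,0,-1]],
  ],
)

```text
t: 10.98
eef_pos: [510.2, 200.3, 94.2]
tcp_rot: [-3.141, 0.0, 1.39]
ft_force: [-0.3, -0.7, -1.5]
opening: 0.089
grip_force: 30.0
```

Request:
step_arm(
  plan=[
    [[0,0,0.5,0,-1],[0,0,1,0,-1],[0,0,1,0,-1]],
  ],
)

```text
t: 11.23
eef_pos: [510.2, 200.3, 93.2]
tcp_rot: [-3.142, 0.0, 1.39]
ft_force: [-0.0, -0.1, -1.6]
opening: 0.093
grip_force: 30.0
```

Request:
step_arm(
  plan=[
    [[0,0,0.5,0,-1],[0,0,0.5,0,-1]],
  ],
)

```text
t: 11.4
eef_pos: [510.2, 200.3, 92.7]
tcp_rot: [3.142, 0.0, 1.39]
ft_force: [-1.1, -1.0, -0.0]
opening: 0.091
grip_force: 30.0
```

Request:
step_arm(
  plan=[
    [[0,0,0.5,0,-1],[0,0,0.5,0,-1]],
  ],
)

```text
t: 11.57
eef_pos: [510.2, 200.3, 92.5]
tcp_rot: [3.141, 0.0, 1.39]
ft_force: [-0.7, -0.6, 3.6]
opening: 0.094
grip_force: 30.0
```

Request:
step_arm(
  plan=[
    [[0,0,0.5,0,-1],[0,0,0.5,0,-1]],
  ],
)

```text
t: 11.73
eef_pos: [510.3, 200.3, 92.5]
tcp_rot: [3.141, -0.0, 1.39]
ft_force: [-3.6, -2.4, 10.6]
opening: 0.093
grip_force: 30.0
```

Request:
step_arm(
  plan=[
    [[-0.6,0,-0.3,0,-1],[-0.6,0,-0.3,4,-1],[-0.6,0,-0.3,8,-1],[-0.6,0,-0.3,12,-1],[-0.6,0,-0.3,16,-1],[-0.6,0,-0.3,20,-1],[-0.6,0,-0.3,20,-1]],
  ],
)

```text
t: 12.32
eef_pos: [510.6, 199.8, 92.5]
tcp_rot: [3.141, -0.001, 1.037]
ft_force: [-0.6, -0.3, 5.7]
opening: 0.094
grip_force: 30.0
```

```bash
python3 -c "
from h import *
s=env.state(); print({k:np.round(s[k],3) for k in('eef_pos','tcp_rot','ft_force','moment','joints')})"
```

```text
{'eef_pos': array([510.634, 199.845,  92.54 ]), 'tcp_rot': array([ 3.141e+00, -1.000e-03,  1.037e+00]), 'ft_force': array([-0.552, -0.268,  5.745]), 'moment': array([-0.109, -0.065,  0.041]), 'joints': array([ 0.253,  0.541,  1.871, -0.   ,  0.728,  0.786])}
```

Request:
step_arm(
  plan=[
    [[0,0,0,5,-1],[0,0,0,10,-1],[0,0,0,15,-1],[0,0,0,20,-1],[0,0,0,25,-1],[0,0,0,30,-1],[0,0,0,35,-1],[0,0,0,35,-1]],
  ],
)

```text
t: 12.98
eef_pos: [510.8, 199.6, 92.6]
tcp_rot: [3.141, -0.002, 0.426]
ft_force: [0.8, -1.9, 5.0]
opening: 0.093
grip_force: 30.0
```

Request:
step_arm(
  plan=[
    [[0,0,0,5,-1],[0,0,0,10,-1],[0,0,0,15,-1],[0,0,0,20,-1],[0,0,0,25,-1],[0,0,0,30,-1],[0,0,0,33,-1],[0,0,0,33,-1]],
  ],
)

```text
t: 13.65
eef_pos: [510.8, 199.3, 92.6]
tcp_rot: [3.141, -0.002, -0.148]
ft_force: [1.4, -5.2, 4.9]
opening: 0.091
grip_force: 30.0
```

```bash
python3 -c "
from h import *
s=env.state(); print({k:np.round(s[k],3) for k in('eef_pos','tcp_rot','ft_force','moment','joints')})"
```

```text
{'eef_pos': array([510.844, 199.313,  92.576]), 'tcp_rot': array([ 3.141e+00, -2.000e-03, -1.480e-01]), 'ft_force': array([ 1.386, -5.175,  4.855]), 'moment': array([-0.902, -0.249,  0.092]), 'joints': array([ 2.520e-01,  5.410e-01,  1.871e+00, -1.000e-03,  7.280e-01,
        1.972e+00])}
```

Request:
step_arm(
  plan=[
    [[0,0,0,2,-1],[0,0,0,4,-1],[0,0,0,6,-1],[0,0,0,6,-1]],
  ],
)

```text
t: 13.98
eef_pos: [510.8, 199.3, 92.6]
tcp_rot: [3.141, -0.002, -0.252]
ft_force: [2.7, -5.6, 5.6]
opening: 0.095
grip_force: 30.0
```

```bash
python3 -c "
from h import *
s=env.state(); print({k:np.round(s[k],3) for k in('eef_pos','tcp_rot','ft_force','moment')})"
```

```text
{'eef_pos': array([510.808, 199.268,  92.579]), 'tcp_rot': array([ 3.141e+00, -2.000e-03, -2.520e-01]), 'ft_force': array([ 2.687, -5.554,  5.63 ]), 'moment': array([-0.99 , -0.262,  0.154])}
```

Request:
step_arm(
  plan=[
    [[0,0,0,1.5,-1],[0,0,0,3,-1],[0,0,0,3,-1]],
  ],
)

```text
t: 14.23
eef_pos: [510.8, 199.2, 92.6]
tcp_rot: [3.141, -0.002, -0.303]
ft_force: [1.8, -5.3, 5.8]
opening: 0.097
grip_force: 30.0
```

```bash
python3 -c "
from h import *
s=env.state(); print({k:np.round(s[k],3) for k in('eef_pos','tcp_rot','ft_force','moment','grip_force','opening')})
im=snap('w6'); cv2.imwrite('pics/w6.png',im)"
```

```text
{'eef_pos': array([510.8  , 199.244,  92.581]), 'tcp_rot': array([ 3.141e+00, -2.000e-03, -3.030e-01]), 'ft_force': array([ 1.788, -5.287,  5.778]), 'moment': array([-1.058, -0.14 ,  0.195]), 'grip_force': np.float64(30.008), 'opening': np.float64(0.097)}
```

View pics/w6.png

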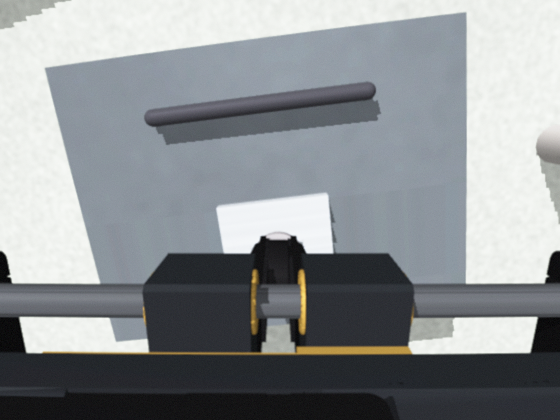

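The picture shows the collar on the plate at (278,237), between the pads, with the tool turned 97°. The moment is climbing to 0.2 N m, which means the plug is at its stop, so I hand in.

```bash
python3 -c "
from h import *
print(env.job_done())"
```

```text
the job is handed in; nothing more can be done
None
```

I handed the job in with the round key fully home, turned clockwise by about 97° of tool rotation to what the rising moment indicates is its stop, and still gripped at 30 N; no verdict came back.

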